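Roll a casting flask up its ramp into the rest at the stop

ROBOT

A 6-joint arm with a two-finger parallel gripper is mounted at the origin on the work surface. World frame = base frame: x ahead of the robot, y to its left, z up, the work surface at z = 0. Lengths are in mm, angles in rad, forces in N, time in s.
With the tool pointing down it reaches from about 350 to 725 mm from the base axis. Payload 6 kg.
Tool frame: the origin (TCP) lies midway between the tips of the shut fingers; the grasp point (between the pads) lies 19 mm behind it; z points along the fingers, y is the line along which they close (so a half turn about z gives the same grasp; the last joint's range is limited). The gripper opens to 85 mm and grips with 20 to 120 N. Pads are 22 mm wide; open, the fingers measure 114 mm over their backs; the gripper's body (76 mm by 85 mm) begins 54 mm behind the grasp point. The pads swing forward as they close: fully open they stand 13 mm farther back than shut.
Start: joints at [1.538, 0.04, 0.085, 0, -1.615, -0.334], TCP at [215.151, 560.075, 231.261] pointing down, gripper open.
Joint ranges: [-2.56, 2.56], [-1.29, 2.01], [-1.08, 1.49], [-3.29, 1.98], [-2.81, -0.18], [-2.99, 2.99]. Speed limits (rad/s): [2.57, 2.57, 3.01, 3.14, 3.14, 3.14].

INTERFACE

Orientations are given as [roll, pitch, yaw] about the fixed x, y, z axes, in that order (R = Rz(yaw) Ry(pitch) Rx(roll)).
In Python, from cell import env, eyes gives the robot as it stands. The module is installed in compiled form; this text tells all that it offers.
- The arm moves only by the shell command python3 -m crank 'ROWS' [FORCE]. ROWS is JSON, a list that holds one entry, the list of rows, each a list of 7 numbers: the turn, a rotation vector about the tool's x, y, z each as a share of 60 degrees, from -1 to 1, then the shift along the tool's x, y, z each as a share of 50 mm, from -1 to 1, then the gripper's target within -1 to 1 (shut at 1, half-way at 0, fully open at -1). A call has 1 to 5 rows; each row shifts and turns the commanded pose from where the row before left it, along the tool's axes as they then stand; what a row does not reach is not made up. A row lasts 1/8 s, in which the tool goes at most 62.5 mm and 10.7 degrees, less where a joint would pass 70% of its speed; a pose out of reach is approached as far as the arm can. A call with a number of a shift or a turn outside -1 to 1 is refused whole. A call with a gripper value outside its range is refused whole. The fingers move at their own pace and stop on an object; FORCE is the grip in N (left out, the last holds). Time passes only in rows, so rows that do not move let the fingers close. It gives the time, the measured TCP pose, the force, the opening and the grip force at its end, in the units of the state.
- env.sense(): the state, without advancing time (a new reading comes with each control period).
- eyes.capture(name): name is "side" or "top"; returns (picture, depth): 400x640x3 uint8, red, green, blue; 400x640 float32, mm along the optical axis (not along the pixel's ray), 0 where there is no reading.
- eyes.camera_model(name): a dict with "mtx" (3x3 intrinsics, pixels), "rvec" (rotation vector, rad) and "tvec" (3), from world to camera coordinates, as OpenCV has them. Camera axes: x right, y down, z forward; pixel columns grow to the right and rows downward; lengths in mm; the calibration is good to about 2 mm. A picture is of the moment at which its call begins. camera_model takes no time and is no camera call.
- env.job_done(): hands the job in; it is judged then, once.
The state is a dict: "clock": time; "joints": joint angles; "qd": joint speeds; "effort": joint torques, N m; "position": TCP position; "ee_rot": TCP orientation; "ft_force": force on the tool from outside, world axes, zero at the start; "torque": the same for the moment, N m; "width": finger opening in mm; "finger_force": force on a finger pad.
Only numpy, scipy, OpenCV 4.12 (cv2) and the standard library are available. Lean on these libraries where they do the work, as an engineer would, in place of code of your own. Each camera call takes 0.05 s, during which the arm holds its last target. There are 200 camera calls.

TASK

With the fingertips, push the steel casting flask from behind up the shallow ramp, over the small crest, until it drops into the rest against the tall end stop; then take the hand away. Roll it up steadily, without flicking it and without letting it run back down to the low kerb. Do not straddle, grip or lift the flask, and leave the cup, jar and solder block where they stand.

Things in the scene. Friction and masses are not known exactly. Their poses are not given: they have to be found in the camera images.
- flask: Casting flask: smooth, slippery (friction about 0.3) steel tube filled with off-white plaster, 60 mm in diameter, 100 mm long, 0.35 to 0.7 kg lying loose on the level bed at the ramp's low end, 20 to 45 mm clear of the kerb. Origin at its middle, on its axis; y is the cylinder's axis, across the ramp; x and z turn as it rolls. It rolls freely: let go on the slope, it runs back to the kerb.
- ramp: Fixed dark metal ramp with grey edges, 281 mm long, 122 wide. Origin on the table under its middle; x points uphill (level), y across, z up. Low kerb, 20 mm high, inner face at x = -150; level bed at height 12 from there to x = -55; then the 7 degree slope. Track 106 wide between 8 mm thick side rails that stand 10 above it. The ramp may lie at any heading from leftward to rightward.
- ramp_foot (a point): Foot of the slope on the ramp's centre line: x = -55 mm, height 12 mm in the ramp's frame.
- ramp_crest (a point): Crest of the slope on the centre line: x = +65 mm, height 26.7 mm. Beyond it a 3 mm step down into the rest, a level floor at height 23.7 mm that ends at the stop.
- ramp_rest (a point): Where the flask's middle is when home, touching the stop: x = +81 mm, height 53.7 mm in the ramp's frame. The flask has about 3 mm of play along x there (+78 to +81) and stays by itself. The stop's face is at x = +111 mm; the stop is 12 mm thick, its top 72 mm above the table.
- cup: Bystander: small open steel cup, 68 mm across, 55 mm high, origin under its middle; 15 to 20 cm beside the ramp's centre line, as are the other two. The three may have swapped places.
- jar: Bystander: glass jar with white lid, 60 mm across, 80 mm high, origin under its middle.
- block: Bystander: dark solder block with a grid of small holes, 65 x 45 x 28 mm, origin under its middle.
Not all that is in view belongs to the job. What is shaped like the flask but orange is not meant.

How it is judged:
By the outcome, as a careful person would: the job done as asked, in the order asked, and still so for the second after the job is handed in, with the robot touching nothing.
It also fails if it takes over 38 s, if anything falls off the work surface, if the arm or the gripper's body presses on something with over 40 N, if the wrist force passes 120 N, or if a joint passes its speed limit or range.

## Working session

There is one attempt and no reset: what is moved stays moved. The work goes in short steps, Python scripts to look and compute and a shell command to move; the robot and the scene stay as the last step left them, time stands still between calls to the robot, and variables do not carry over. Pictures are saved under pics/ and viewed, at most 10 in all, crops included, and the job is handed in when it is done.

```bash
mkdir -p pics; cat > h.py <<'E'
import numpy as np, cv2
from cell import env, eyes
def cap(n,f):
    p,d=eyes.capture(n); cv2.imwrite(f'pics/{f}.png',p[:,:,::-1]); np.save(f'pics/{f}.npy',d); return p,d
def world(n,d,u,v,k=2):
    m=eyes.camera_model(n); K=np.array(m['mtx']); R=cv2.Rodrigues(np.array(m['rvec'],float))[0]; t=np.array(m['tvec'],float).ravel()
    w=d[v-k:v+k+1,u-k:u+k+1]; z=np.median(w[w>0]); c=np.linalg.inv(K)@[u,v,1]*z
    return R.T@(c-t)
E
python3 - <<'E'
from h import *
cap('top','t0'); cap('side','s0'); print(env.sense())
E
```

```text
{'clock': 0.1, 'joints': array([ 1.53770678e+00,  4.07375076e-02,  8.38914656e-02, -4.19574337e-04,
       -1.61551529e+00, -3.33694731e-01]), 'qd': array([ 8.47886089e-04, -1.80891168e-03,  2.24615023e-03,  2.03715604e-03,
       -6.56829519e-05,  1.01829476e-03]), 'effort': array([-4.73399370e-03, -3.69348657e+01,  3.48280656e+01,  6.95195988e+00,
       -4.57385962e-03,  2.79774881e-06]), 'position': array([214.99336914, 559.82760986, 230.37401318]), 'ee_rot': array([ 3.13997668e+00, -1.16532924e-04, -3.66765752e-01]), 'ft_force': array([-0.94779868,  0.02612413, -0.32229547]), 'torque': array([-0.00739844, -0.01684608, -0.0038221 ]), 'finger_force': 0.0, 'width': 85.49129143309534}
```

View pics/t0.png

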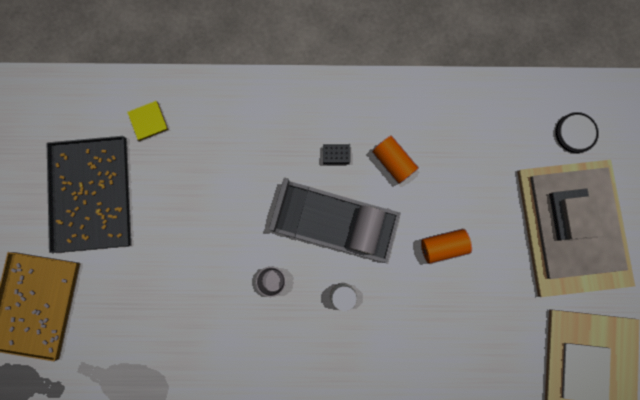

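View pics/s0.png

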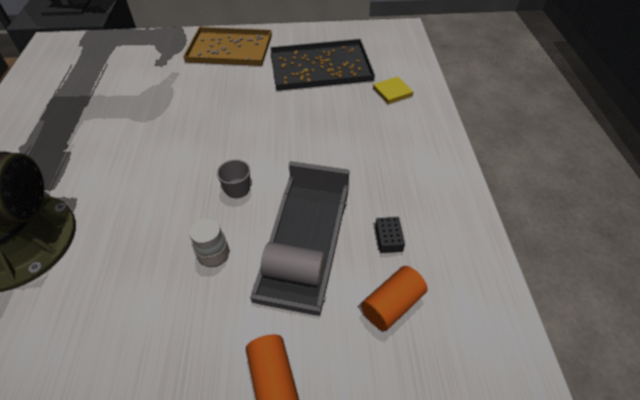

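The top view shows the ramp with its tall stop at the left end (~280,208), the grey flask near the low end (367,229), and two orange decoys at (396,160) and (446,246). The flask meant is the grey steel one lying on the ramp. Cup is at (271,281), jar at (345,297) and block at (336,154). I'll confirm this in a crop.

```bash
python3 - <<'E'
from h import *
p=cv2.imread('pics/t0.png'); c=p[140:320,250:420]; cv2.imwrite('pics/t0c.png',cv2.convertScaleAbs(cv2.resize(c,None,fx=3.3,fy=3.3,interpolation=cv2.INTER_CUBIC)[:600],alpha=1.6))
d=np.load('pics/t0.npy')
for u,v in [(367,229),(310,215),(325,219),(271,281),(345,297),(336,154),(220,100)]: print(u,v,world('top',d,u,v,1).round(1))
E
```

```text
367 229 [ 537.8 -102.6   72.4]
310 215 [572.2  25.1  24.4]
325 219 [563.6 -10.   17.2]
271 281 [418.8 115.1   4. ]
345 297 [390.  -53.5  80. ]
336 154 [716.5 -34.9  28.9]
220 100 [ 8.560e+02  2.494e+02 -4.000e-01]
```

View pics/t0c.png

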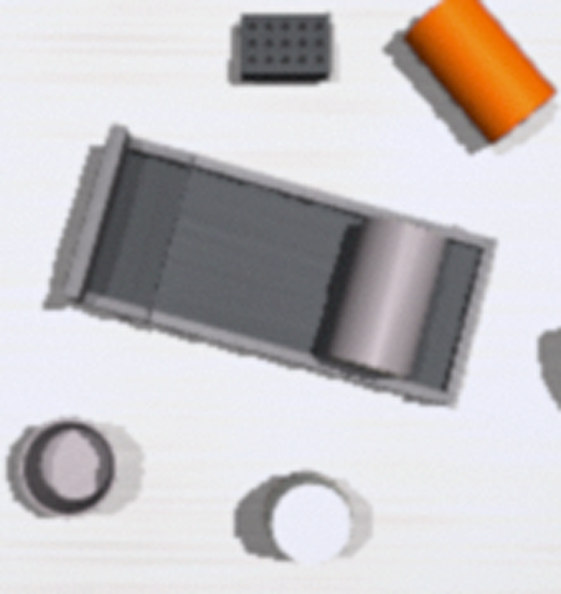

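The crop confirms it: grey flask on the bed, stop at upper left, kerb at lower right, uphill toward the left. I'll fit the ramp and flask from the depth.

```bash
python3 - <<'E'
from h import *
d=np.load('pics/t0.npy'); m=eyes.camera_model('top'); K=np.array(m['mtx']);R=cv2.Rodrigues(np.array(m['rvec'],float))[0];t=np.array(m['tvec'],float).ravel()
v,u=np.mgrid[0:400,0:640]; c=np.stack([u,v,np.ones_like(u)],-1)@np.linalg.inv(K).T*d[...,None]
W=(c-t)@R
z=W[...,2]; mask=((z>7)&(z<100)&(d>0)).astype(np.uint8)
n,lab=cv2.connectedComponents(mask); L=lab[219,325]; P=W[lab==L]
r=cv2.minAreaRect(P[:,:2].astype(np.float32)); print(r, cv2.boxPoints(r).round(1))
S=P[P[:,2]>62]; 
b=cv2.boxPoints(r)
e=sorted([(b[1]-b[0]),(b[2]-b[1])],key=np.linalg.norm)[1]; e/=np.linalg.norm(e)
if e[1]<0:e=-e
print('heading',e,np.degrees(np.arctan2(e[1],e[0])))
ctr=np.array(r[0]); q=(P[:,:2]-ctr)@e; l=(P[:,:2]-ctr)@[-e[1],e[0]]
for a in range(-150,150,6):
    s=(q>a)&(q<a+6); sc=s&(abs(l)<35)
    print(a,s.sum(),np.median(P[sc,2]).round(1) if sc.any() else None,l[s].min().round(),l[s].max().round())
f=(P[:,2]>50)&(q<50)
print('flask', P[f].mean(0), q[f].min(),q[f].max(),l[f].min(),l[f].max(),P[f,2].max())
s=(P[:,2]>62)&(q>60); print('stop',q[s].min(),q[s].max(),l[s].min(),l[s].max(), np.polyfit(l[s],q[s],1))
ax=np.polyfit(l[f],q[f],1);print('axis skew',ax)
E
```

```text
((558.5276489257812, -35.00114440917969), (281.52978515625, 128.2056427001953), 74.97265625) [[ 460.1 -154.3]
 [ 583.9 -187.6]
 [ 656.9   84.3]
 [ 533.1  117.6]]
heading [0.25927985 0.96580225] 74.972664Traceback (most recent call last):
  File "<stdin>", line 16, in <module>
    return umr_minimum(a, axis, None, out, keepdims, initial, where)
ValueError: zero-size array to reduction operation minimum which has no identity
```

```bash
cat > f.py <<'E'
from h import *
H=np.radians(75.0); e=np.array([np.cos(H),np.sin(H)]); nn=np.array([-e[1],e[0]]); O=np.array([558.5,-35])+17.5*e
def rampcloud(d,n='top'):
    m=eyes.camera_model(n); K=np.array(m['mtx']);R=cv2.Rodrigues(np.array(m['rvec'],float))[0];t=np.array(m['tvec'],float).ravel()
    v,u=np.mgrid[0:400,0:640]; c=np.stack([u,v,np.ones_like(u)],-1)@np.linalg.inv(K).T*d[...,None]
    W=((c-t)@R)[d>0]; return np.c_[(W[:,:2]-O)@e,(W[:,:2]-O)@nn,W[:,2]]
E
python3 - <<'E'
from f import *
Q=rampcloud(np.load('pics/t0.npy')); Q=Q[(abs(Q[:,0])<170)&(abs(Q[:,1])<66)&(Q[:,2]>6)]
for a in range(-162,130,8):
    s=(Q[:,0]>a)&(Q[:,0]<a+8)&(abs(Q[:,1])<35); print(a,s.sum(),np.median(Q[s,2]).round(1) if s.any() else None,end='; ')
f=Q[(Q[:,2]>50)&(Q[:,0]<60)]; print('\nO',O,'flask',f.min(0),f.max(0),f.mean(0),np.polyfit(f[:,1],f[:,0],1))
s=Q[(Q[:,2]>62)&(Q[:,0]>80)]; print('stop',s.min(0),s.max(0),np.polyfit(s[:,1],s[:,0],1))
r=Q[(Q[:,2]>29)&(Q[:,2]<40)&(Q[:,0]>20)&(Q[:,0]<100)]; print('rails',r[:,1].min(),r[:,1].max())
r=Q[(Q[:,0]>-40)&(Q[:,0]<40)];
for b in range(-66,66,6): s=(r[:,1]>b)&(r[:,1]<b+6); print(b,s.sum(),np.median(r[s,2]-(r[s,0]+55)*.1228).round(1) if s.any() else 0,end='; ')
E
```

```text
-162 47 19.5; -154 117 16.1; -146 100 11.7; -138 102 11.6; -130 78 12.2; -122 63 56.1; -114 102 64.9; -106 109 69.2; -98 111 71.2; -90 116 70.9; -82 114 68.1; -74 120 62.9; -66 140 46.8; -58 102 12.4; -50 101 12.7; -42 101 13.7; -34 99 14.9; -26 102 15.6; -18 102 16.3; -10 102 17.8; -2 100 18.8; 6 102 19.5; 14 103 21.2; 22 102 21.9; 30 102 22.8; 38 103 24.0; 46 104 25.0; 54 104 25.3; 62 98 24.9; 70 102 24.3; 78 102 23.6; 86 104 23.8; 94 102 23.9; 102 100 23.7; 110 179 68.8; 118 70 71.5; 126 0 None; 
O [563.02933329 -18.09629804] flask [-119.21829949  -49.14215992   50.13968789] [-61.56395596  52.28325067  75.45704051] [-89.47160933   2.28900683  65.97601101] [ 2.34249887e-03 -8.94769713e+01]
stop [110.53532846 -60.42485423  62.2133798 ] [123.28215429  60.57614134  77.89938445] [2.33241660e-03 1.16530615e+02]
rails -61.08963532788111 61.12520534711307
-66 10 20.5; -60 90 21.7; -54 103 12.7; -48 85 11.9; -42 86 12.0; -36 87 11.7; -30 84 12.0; -24 90 11.8; -18 85 11.8; -12 86 11.8; -6 90 11.6; 0 88 11.5; 6 84 11.6; 12 90 11.4; 18 87 11.7; 24 87 11.7; 30 89 12.0; 36 89 11.9; 42 85 12.2; 48 85 12.3; 54 89 22.1; 60 26 21.2;
```

Fit matches the given sizes: ramp origin (563,-18), heading 75°, flask at ramp x = -90, 30 mm off the kerb. Next I cross at height, then turn the tool so its y lies across the ramp (yaw -1.833).

```bash
python3 -m crank '[[[0,0,0,0.8,0.8,0,0],[0,0,0,0.8,0.8,0,0],[0,0,0,0.8,0.8,0,0],[0,0,0,0.8,0.8,0,0],[0,0,0,0.8,0.8,0,0]]]'
python3 -m crank '[[[0,0,0,0.8,0.8,0,0],[0,0,0,0.8,0.8,0,0],[0,0,0,0.8,0.8,0,0],[0,0,0,0.8,0.8,0,0],[0,0,0,0.8,0.8,0,0]]]'
python3 -m crank '[[[0,0,0,0.8,0.8,0,0],[0,0,0,0.8,0.8,0,0],[0,0,0,0.8,0.8,0,0],[0,0,0,0.3,0.8,0,0]]]'
python3 -m crank '[[[0,0,0.175,0,0,0,0],[0,0,0.175,0,0,0,0],[0,0,0.175,0,0,0,0],[0,0,0.175,0,0,0,0]]]'
python3 -m crank '[[[0,0,0.175,0,0,0,0],[0,0,0.175,0,0,0,0],[0,0,0.175,0,0,0,0],[0,0,0.175,0,0,0,0]]]'
```

```text
clock: 0.72
position: [330.4, 299.9, 231.0]
ee_rot: [3.141, 0.0, -0.366]
ft_force: [0.8, 0.5, 0.3]
width: 42.4
finger_force: 0.0
clock: 1.35
position: [445.4, 41.4, 231.2]
ee_rot: [-3.141, -0.0, -0.367]
ft_force: [-0.2, 0.6, 0.8]
width: 42.9
finger_force: 0.0
clock: 1.85
position: [514.0, -156.6, 229.8]
ee_rot: [3.141, 0.002, -0.368]
ft_force: [-0.2, 0.0, 0.3]
width: 42.6
finger_force: 0.0
clock: 2.35
position: [513.5, -154.6, 230.8]
ee_rot: [3.141, 0.001, -1.106]
ft_force: [-0.5, -0.4, 0.1]
width: 42.6
finger_force: 0.0
clock: 2.85
position: [513.5, -154.4, 230.8]
ee_rot: [3.141, -0.0, -1.839]
ft_force: [-0.2, 0.7, -0.4]
width: 43.0
finger_force: 0.0
```

```bash
cat > w.py <<'E'
from f import *
s=env.sense(); p=s['position']; q=[(p[:2]-O)@e,(p[:2]-O)@nn,p[2]]
yaw=s['ee_rot'][2]; print('t',s['clock'],'ramp frame tcp',np.round(q,1),'rot',s['ee_rot'].round(3),'yaw err deg',np.degrees(-1.833-yaw).round(2),'F ramp',np.round([s['ft_force'][:2]@e,s['ft_force'][:2]@nn,s['ft_force'][2]],1),'w',s['width'])
E
python3 w.py
```

```text
t 2.85 ramp frame tcp [-144.5   12.5  230.8] rot [ 3.141 -0.    -1.839] yaw err deg 0.34 F ramp [ 0.6  0.4 -0.4] w 42.95914002428853
```

```bash
python3 -m crank '[[[0,0,0,0.3,-0.22,0.5,0],[0,0,0,0,0,0.9,0],[0,0,0,0,0,0.9,0],[0,0,0,0,0,0.5,0],[0,0,0,0,0,0.5,0]]]'
python3 -m crank '[[[0,0,0,0,0,0.35,0],[0,0,0,0,0,0.33,0],[0,0,0,0,0,0,0]]]'
python3 w.py; python3 - <<'E'
from h import *
p,d=cap('side','s1'); cv2.imwrite('pics/s1c.png',cv2.convertScaleAbs(cv2.resize(p[130:330,180:440,::-1],None,fx=3,fy=3),alpha=1.5))
E
```

```text
clock: 3.48
position: [519.9, -171.8, 64.8]
ee_rot: [3.14, -0.0, -1.833]
ft_force: [0.2, 1.1, 0.6]
width: 42.8
finger_force: 0.0
clock: 3.85
position: [519.7, -171.8, 31.0]
ee_rot: [3.139, -0.001, -1.833]
ft_force: [0.1, 0.4, -0.5]
width: 42.8
finger_force: 0.0
t 3.85 ramp frame tcp [-159.7    2.1   31. ] rot [ 3.139e+00 -1.000e-03 -1.833e+00] yaw err deg -0.0 F ramp [ 0.4  0.  -0.5] w 42.82393616059274
```

View pics/s1c.png

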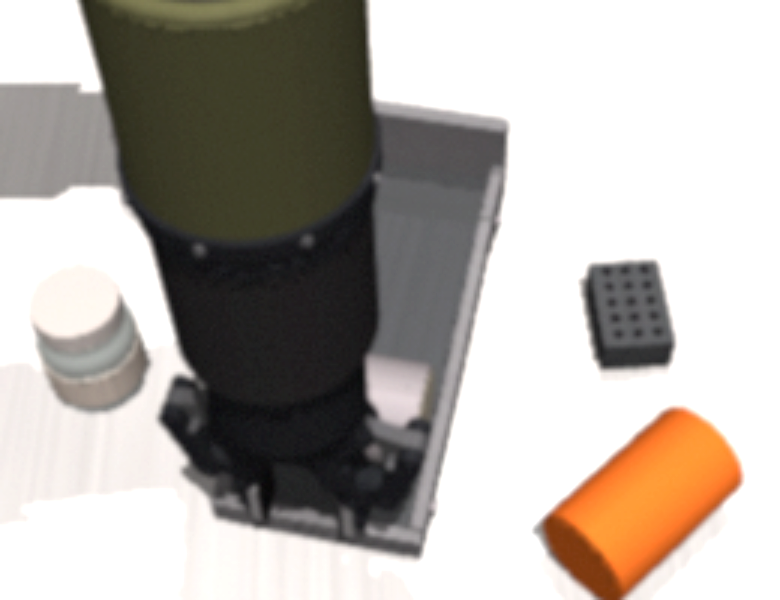

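The fingers stand behind the flask above the kerb (crop (255,505) and (355,515)), and the flask is ahead at (400,385). Approach, make gentle contact, then push.

```bash
python3 -m crank '[[[0,0,0,-0.1,0,0,0],[0,0,0,-0.12,0,0,0],[0,0,0,-0.12,0,0,0],[0,0,0,-0.1,0,0,0],[0,0,0,-0.04,0,0,0]]]'
python3 -m crank '[[[0,0,0,-0.04,0,0,0],[0,0,0,-0.04,0,0,0],[0,0,0,-0.04,0,0,0],[0,0,0,-0.04,0,0,0],[0,0,0,-0.05,0,0,0]]]'
python3 -m crank '[[[0,0,0,-0.06,0,0,0],[0,0,0,-0.06,0,0,0],[0,0,0,-0.06,0,0,0],[0,0,0,-0.06,0,0,0],[0,0,0,-0.06,0,0,0]]]'
python3 w.py; python3 - <<'E'
from f import *
p,d=cap('top','t1'); Q=rampcloud(d); f=Q[(Q[:,2]>20)&(Q[:,2]<80)&(abs(Q[:,1])<50)&(abs(Q[:,0])<105)]
for b in range(-48,48,12):
    g=f[(f[:,1]>b)&(f[:,1]<b+12)&(f[:,2]>40)]; print(b,len(g),(g[:,0].min().round(),g[:,0].max().round(),g[:,2].max().round()) if len(g) else '')
E
```

```text
clock: 4.53
position: [526.8, -148.3, 32.4]
ee_rot: [-3.141, -0.0, -1.832]
ft_force: [0.0, 0.0, 0.6]
width: 42.7
finger_force: 0.0
clock: 5.15
position: [529.4, -138.5, 32.3]
ee_rot: [-3.142, -0.0, -1.833]
ft_force: [-1.1, -0.5, 0.3]
width: 42.5
finger_force: 0.1
clock: 5.78
position: [533.3, -123.9, 32.3]
ee_rot: [3.142, -0.0, -1.833]
ft_force: [0.6, -0.5, 0.2]
width: 42.5
finger_force: 0.1
t 5.775 ramp frame tcp [-109.8    1.3   32.3] rot [ 3.142 -0.    -1.833] yaw err deg -0.01 F ramp [-0.4 -0.7  0.2] w 42.50267075542564
-48 0 
-36 0 
-24 0 
-12 0 
0 0 
12 0 
24 0 
36 0
```

```bash
python3 - <<'E'
from h import *
a=cv2.imread('pics/t1.png')[150:290,230:430]; p,d=cap('side','s2'); b=p[130:330,180:440,::-1]
cv2.imwrite('pics/m2.png',cv2.convertScaleAbs(np.hstack([cv2.resize(a,(400,280)),cv2.resize(b,(364,280))]),alpha=1.6))
E
```

```text
(no output)
```

View pics/m2.png

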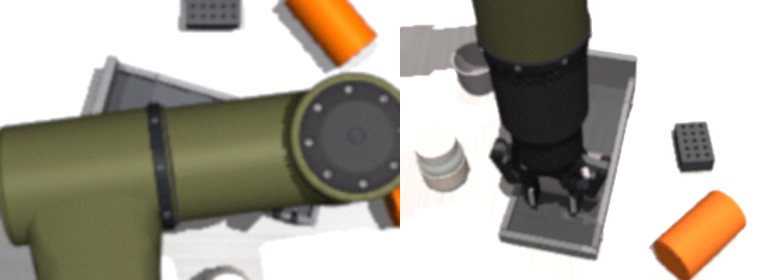

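```bash
python3 -m crank '[[[0,0,0,-0.08,0,0,0],[0,0,0,-0.1,0,0,0],[0,0,0,-0.1,0,-0.01,0],[0,0,0,-0.1,0,-0.012,0],[0,0,0,-0.1,0,-0.012,0]]]'
python3 -m crank '[[[0,0,0,-0.1,0,-0.012,0],[0,0,0,-0.1,0,-0.012,0],[0,0,0,-0.1,0,-0.012,0],[0,0,0,-0.1,0,-0.012,0],[0,0,0,-0.1,0,-0.012,0]]]'
python3 w.py; python3 - <<'E'
from h import *
p,d=cap('side','s3'); b=p[130:330,180:440,::-1]
cv2.imwrite('pics/m3.png',cv2.convertScaleAbs(cv2.resize(b,(650,500)),alpha=1.6))
E
```

```text
clock: 6.5
position: [539.7, -100.7, 34.2]
ee_rot: [-3.141, -0.0, -1.833]
ft_force: [-0.0, -2.5, 1.5]
width: 42.5
finger_force: 1.1
clock: 7.12
position: [546.1, -76.4, 37.0]
ee_rot: [3.142, -0.0, -1.833]
ft_force: [-0.8, -2.0, 1.0]
width: 42.7
finger_force: 1.1
t 7.125 ramp frame tcp [-60.7   1.3  37. ] rot [ 3.142 -0.    -1.833] yaw err deg -0.01 F ramp [-2.1  0.2  1. ] w 42.71143937951494
```

View pics/m3.png

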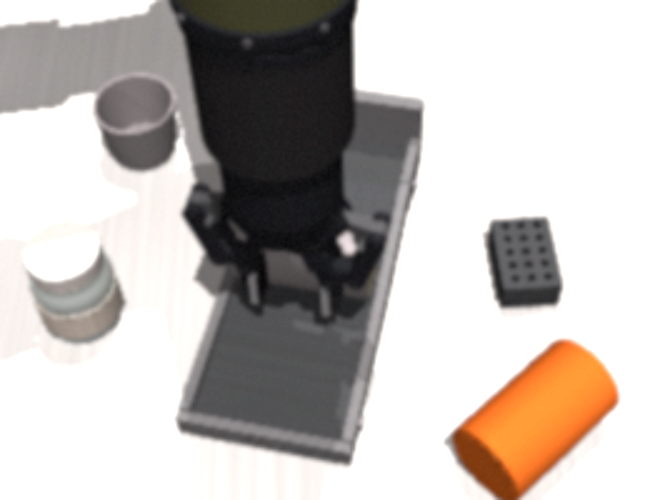

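The flask's pale edge shows between and ahead of the fingers (290,270), and about 2 N pushes back, so it is in contact. Continuing.

```bash
python3 -m crank '[[[0,0,0,-0.1,0,-0.012,0],[0,0,0,-0.1,0,-0.012,0],[0,0,0,-0.1,0,-0.012,0],[0,0,0,-0.1,0,-0.012,0],[0,0,0,-0.1,0,-0.012,0]]]'
python3 -m crank '[[[0,0,0,-0.1,0,-0.012,0],[0,0,0,-0.1,0,-0.012,0],[0,0,0,-0.1,0,-0.012,0],[0,0,0,-0.1,0,-0.012,0],[0,0,0,-0.1,0,-0.012,0]]]'
python3 -m crank '[[[0,0,0,-0.1,0,-0.012,0],[0,0,0,-0.1,0,-0.012,0],[0,0,0,-0.1,0,-0.012,0],[0,0,0,-0.1,0,-0.012,0],[0,0,0,-0.08,0,-0.01,0]]]'
python3 w.py
```

```text
clock: 7.8
position: [552.5, -52.3, 40.1]
ee_rot: [-3.142, -0.0, -1.833]
ft_force: [-0.9, -1.9, 1.9]
width: 42.7
finger_force: 1.1
clock: 8.43
position: [559.0, -28.1, 43.1]
ee_rot: [3.142, -0.0, -1.833]
ft_force: [-0.5, -1.3, 1.2]
width: 42.5
finger_force: 1.1
clock: 9.05
position: [565.2, -4.9, 45.9]
ee_rot: [3.142, -0.0, -1.833]
ft_force: [-0.3, -2.5, 0.4]
width: 42.7
finger_force: 1.1
t 9.05 ramp frame tcp [13.3  1.3 45.9] rot [ 3.142 -0.    -1.833] yaw err deg -0.01 F ramp [-2.5 -0.4  0.4] w 42.69458705351233
```

```bash
python3 -m crank '[[[0,0,0,-0.06,0,0,0],[0,0,0,-0.06,0,0,0],[0,0,0,-0.06,0,0,0],[0,0,0,-0.05,0,0,0],[0,0,0,-0.05,0,0,0]]]'
python3 -m crank '[[[0,0,0,-0.05,0,0.01,0],[0,0,0,-0.05,0,0.02,0],[0,0,0,-0.05,0,0.02,0],[0,0,0,-0.04,0,0.02,0],[0,0,0,0,0,0,0]]]'
python3 w.py; python3 - <<'E'
from h import *
p,d=cap('side','s4'); b=p[110:270,220:420,::-1]
cv2.imwrite('pics/m4.png',cv2.convertScaleAbs(cv2.resize(b,(700,560)),alpha=1.6))
E
```

```text
clock: 9.68
position: [568.8, 8.6, 45.7]
ee_rot: [3.141, 0.0, -1.833]
ft_force: [0.5, -0.3, 0.5]
width: 42.7
finger_force: 0.0
clock: 10.3
position: [571.2, 17.5, 42.2]
ee_rot: [3.141, -0.0, -1.833]
ft_force: [0.3, -0.0, 0.8]
width: 42.9
finger_force: 0.0
t 10.3 ramp frame tcp [36.5  1.4 42.2] rot [ 3.141 -0.    -1.833] yaw err deg -0.02 F ramp [ 0.1 -0.3  0.8] w 42.92382817233755
```

View pics/m4.png

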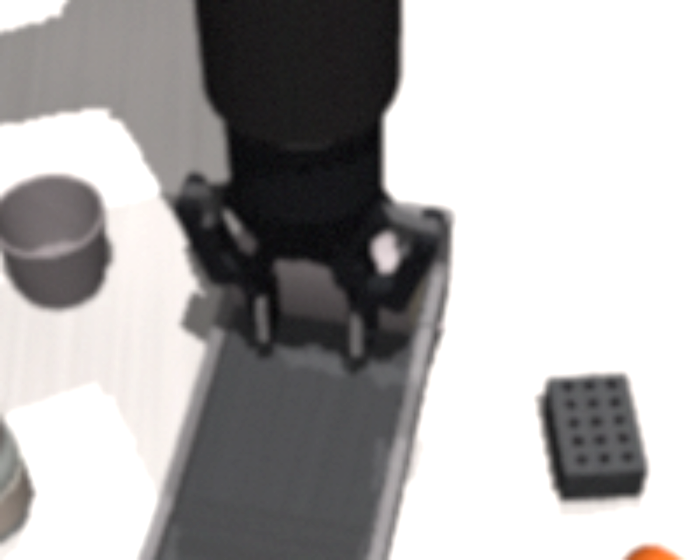

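Flask (310,290) has left the fingers and contact force is zero, so it appears to have dropped in. I'll nudge gently to seat it against the stop.

```bash
python3 -m crank '[[[0,0,0,-0.03,0,0,0],[0,0,0,-0.03,0,0,0],[0,0,0,0,0,0,0]]]'; python3 w.py
```

```text
clock: 10.72
position: [571.9, 19.9, 42.5]
ee_rot: [3.142, -0.001, -1.833]
ft_force: [-0.2, -1.5, -0.4]
width: 42.6
finger_force: 1.1
t 10.725 ramp frame tcp [39.   1.2 42.5] rot [ 3.142e+00 -1.000e-03 -1.833e+00] yaw err deg 0.0 F ramp [-1.5 -0.2 -0.4] w 42.5630083515727
```

Contact again at TCP 39, so the flask is at about 80, near the stop. Backing off, rising, and clearing the view.

```bash
python3 -m crank '[[[0,0,0,0.05,0,0,0],[0,0,0,0.2,0,0,0],[0,0,0,0.5,0,0,0],[0,0,0,0.6,0,-0.2,0],[0,0,0,0.3,0,-0.8,0]]]'
python3 -m crank '[[[0,0,0,0,0,-0.9,0],[0,0,0,0,0,-0.9,0],[0,0,0,0.8,0,-0.5,0],[0,0,0,0.9,0,0,0],[0,0,0,0.9,0,0,0]]]'
python3 -m crank '[[[0,0,0,0.9,0,0,0],[0,0,0,0.9,0,0,0],[0,0,0,0.9,0,0,0],[0,0,0,0.5,0,0,0],[0,0,0,0,0,0,0]]]'
python3 w.py; python3 - <<'E'
from f import *
p,d=cap('top','t5'); p2,d2=cap('side','s5')
cv2.imwrite('pics/m5.png',cv2.convertScaleAbs(np.hstack([cv2.resize(p[140:320,220:420,::-1],(400,360)),cv2.resize(p2[120:320,180:440,::-1],(400,308),).copy() if 0 else cv2.resize(p2[120:320,180:402,::-1],(400,360))]),alpha=1.6))
Q=rampcloud(d); f=Q[(Q[:,2]>60)&(Q[:,2]<90)&(abs(Q[:,1])<55)&(Q[:,0]>20)&(Q[:,0]<130)]; f=f[f[:,0]<109]
print(len(f),f.min(0),f.max(0),f.mean(0)); t=f[f[:,2]>80]; print('crown',t.mean(0), np.polyfit(t[:,1],t[:,0],1))
for u,v in [(271,281),(345,297),(336,154)]: print(world('top',d,u,v,1).round(1))
E
```

```text
clock: 11.35
position: [548.4, -60.9, 90.3]
ee_rot: [3.136, -0.002, -1.834]
ft_force: [0.9, -0.0, 1.2]
width: 42.8
finger_force: 0.0
clock: 11.98
position: [516.4, -186.3, 207.9]
ee_rot: [-3.14, 0.001, -1.832]
ft_force: [1.0, -1.0, -0.2]
width: 42.5
finger_force: 0.0
clock: 12.6
position: [474.5, -341.1, 207.1]
ee_rot: [3.141, 0.0, -1.836]
ft_force: [-0.1, -0.6, 0.9]
width: 42.8
finger_force: 0.0
t 12.6 ramp frame tcp [-334.9    2.   207.1] rot [ 3.141  0.    -1.836] yaw err deg 0.16 F ramp [-0.6 -0.   0.9] w 42.82548487011687
1147 [ 51.37806722 -49.36374483  60.17645568] [108.94992617  51.76337939  88.24853386] [79.32590305  1.84048715 77.92474351]
crown [80.85610021  1.09728624 82.70241882] [1.66866796e-03 8.08542692e+01]
[418.9 114.8   6.2]
[390.1 -53.5  80.9]
[716.6 -34.9  28.4]
```

View pics/m5.png

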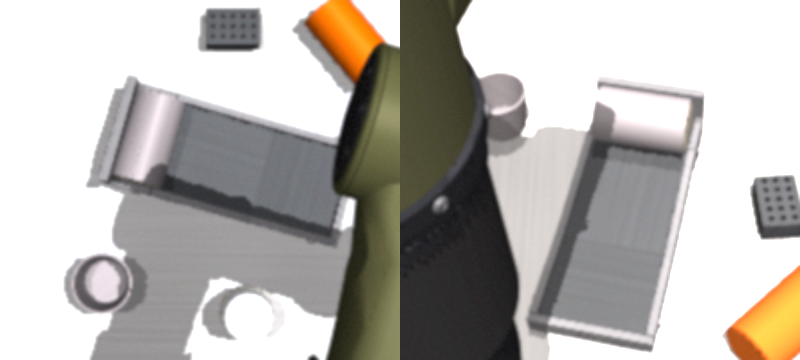

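Both views show the flask lying in the rest against the stop (150,135 from the top, 645,115 from the side). Its crown is at ramp x ≈ 80.9 and z ≈ 83. The bystanders have not moved and the hand is clear.

```bash
python3 -c "
from cell import env
print(env.job_done())"
```

```text
the job is handed in; nothing more can be done
None
```

The flask was pushed up the ramp and over the crest and now sits in the rest against the stop; the hand is clear, the cup, jar and block haven't moved, and the job was handed in at about 12.7 s.

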